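# Open the dish warmer

## Robot

A 6-joint arm with a two-finger parallel gripper is mounted at the origin on the work surface. World frame = base frame: x ahead of the robot, y to its left, z up, the work surface at z = 0. Lengths are in m, angles in rad, forces in N, time in s.
With the tool pointing down it reaches from about 0.275 to 1 m from the base axis. Payload 8.4 kg.
Tool frame: the origin (TCP) lies midway between the tips of the shut fingers; the grasp point (between the pads) lies 19 mm behind it; z points along the fingers, y is the line along which they close (so a half turn about z gives the same grasp; the last joint's range is limited). The gripper opens to 85 mm and grips with 20 to 120 N. Pads are 22 mm wide; open, the fingers measure 114 mm over their backs; the gripper's body (76 mm by 85 mm) begins 54 mm behind the grasp point. The pads swing forward as they close: fully open they stand 13 mm farther back than shut.
Start: joints at [1.338, 0.353, 1.633, -0, 1.155, -0.002], TCP at [0.143, 0.608, 0.231] pointing down, gripper open.
Joint ranges: [-2.63, 2.63], [-0.92, 2.1], [0.06, 2.66], [-1.3, 4.44], [0, 2.69], [-3.02, 3.02]. Speed limits (rad/s): [2.22, 2.22, 2.79, 3.14, 3.14, 3.14].

## Interface

Orientations are given as a rotation vector (axis times angle).
In Python, from station import manip gives the robot as it stands.
- The arm moves only by the tool move_arm, never from a script. Its argument "increments" is one flat list of numbers, 7 for each row, row after row: the shift along the world's x, y, z normalised to -1 to 1, where 1 is 0.3 m, then the turn, a rotation vector about the world's x, y, z normalised to -1 to 1, where 1 is 360 degrees, then the closure, from 0 (fully open) to 1 (shut). A call has 1 to 20 rows; each row is the pose to reach, as a shift and turn from the pose commanded when the call began, turning the shorter way round; what a row does not reach only later rows make up. A row lasts 1/8 s, in which the tool goes at most 62.5 mm and 10.7 degrees, less where a joint would pass 70% of its speed; a pose out of reach is approached as far as the arm can. A call with a number of a shift or a turn outside -1 to 1 is refused whole. A call with a gripper value outside its range is refused whole. The fingers move at their own pace and stop on an object; the grip force is fixed at half the most. Time passes only in rows, so rows that repeat a pose let the fingers close. It gives the time, the measured TCP pose, the force, the opening and the grip force at its end, in the units of the state.
- manip.sense(): the state, without advancing time (a new reading comes with each control period).
- manip.camera(name): name is "scene" or "top" or "wrist"; returns the picture (384x512x3 uint8, red, green, blue); there is no depth.
- manip.get_calibration(name): a dict with "fx", "fy", "cx", "cy" (pixels), "dist" ([k1, k2, p1, p2, k3] as OpenCV has them; the pictures are not rectified), "extrinsics" (4x4, takes a point from camera to world coordinates); the wrist camera has in their place "tool_from_camera" (4x4, takes a point from camera to tool coordinates, whose origin is the TCP and whose axes are the flange's). Camera axes: x right, y up, looking along -z (the intrinsics and any distortion apply to the point x, -y, -z); pixel columns grow to the right and rows downward; lengths in m; the calibration is good to about 2 mm. A picture is of the moment at which its call begins: read the wrist's pose just before it. get_calibration takes no time and is no camera call.
- manip.hand_in(): hands the job in; it is judged then, once.
The state is a dict: "clock": time; "qpos": joint angles; "joint_vel": joint speeds; "effort": joint torques, N m; "eef_pos": TCP position; "orientation": TCP orientation; "contact_force": force on the tool from outside, world axes, zero at the start; "wrist_torque": the same for the moment, N m; "width": finger opening in m; "grip_force": force on a finger pad.
Only numpy, scipy, OpenCV 4.12 (cv2) and the standard library are available. Lean on these libraries where they do the work, as an engineer would, in place of code of your own. Each camera call takes 0.05 s, during which the arm holds its last target. There are 200 camera calls.

## Task

Open the lid of the dish warmer, the wider and lower of the two white warmers on the bench: lift it by its bar handle past the point where its counterweight takes over, so that it rests fully open by itself, and let go. Leave the narrow tube warmer's lid shut.

Things in the scene. Friction and masses are not known exactly. Their poses are not given: they have to be found in the camera images.
- dish_lid (a joint): Dish warmer's lid: white slab 160 x 214 x 18 mm (top 83 above the bench), bar handle on top, dark steel counterweight roll on arms behind the hinge at the far side. 0 = shut; grows as the handle rises and swings away from the robot; 1.3 rad = open at its stop. Lifting takes 1 to 2 N at the handle. Left alone, it falls shut below 0.65 and falls open above 0.72 rad.
- dish_handle (a point): Middle of the dish lid's handle: round black plastic bar, 12 mm thick, level, parallel to the hinge, 90 long, 74 clear between its two posts. Its axis is 50 above the lid's top (133 above the bench when shut), 152 from the hinge axis. Moves with the lid; x points along the lid towards the hinge, y along the bar, z out of the lid's top.
- dish_hinge (a point): Fixed point on the dish lid's hinge axis, straight behind the handle, 75 mm above the bench; x points from the warmer's front to its back, y along the hinge, z up. Lid shut: handle is 140 in front of it (-x) and 58 higher. The warmer is a fixed white box 170 deep, 220 wide, 64 high, left or right of the robot's axis, turned up to 20 degrees.
- tube_lid (a joint): Lid of the other warmer, to be left shut (0 = shut, 1.3 rad = open). The tube warmer looks the same, with the same handle and counterweight, but is narrower and taller: 170 mm deep, 115 wide, 90 high, its handle 159 above the bench. It stands on the other side of the robot's axis, 340 to 540 from the dish warmer, centre to centre.

How it is judged:
By the outcome, as a careful person would: the job done as asked, in the order asked, and still so for the second after the job is handed in, with the robot touching nothing.
It also fails if it takes over 37 s, if anything falls off the work surface, if the arm or the gripper's body presses on something with over 40 N, if the wrist force passes 120 N, or if a joint passes its speed limit or range.

## Working session

There is one attempt and no reset: what is moved stays moved. The work goes in short steps, Python scripts to look and compute and a tool call to move; the robot and the scene stay as the last step left them, time stands still between calls to the robot, and variables do not carry over. Pictures are saved under pics/ and viewed, at most 10 in all, crops included, and the job is handed in when it is done.

Besides the shell and the picture viewer there is one more tool, called as name(argument=value, ...), one argument or row to a line, values as JSON. move_arm: Moves the arm, as the interface text tells. Its arguments: {"type":"object","properties":{"increments":{"type":"array"}},"required":["increments"]}

```bash
mkdir -p pics; python3 - <<'E'
from station import manip
import cv2,numpy as np
s=manip.sense();print(s['eef_pos'],s['orientation'],s['width'])
for n in("scene","top"):
    im=manip.camera(n);cv2.imwrite(f'pics/{n}0.png',im[:,:,::-1])
    c=manip.get_calibration(n);print(n,c['fx'],c['fy'],c['cx'],c['cy'],c['dist']);print(np.round(c['extrinsics'],3))
E
```

```text
[0.14285272 0.60794278 0.23054972] [-3.61694524e-01 -3.12052083e+00  2.19908082e-03] 0.08524689888477335
scene 462.8403855338449 462.8403855338449 254.8674418002917 193.4178333867877 [-0.14810606  0.          0.          0.          0.        ]
[[ 0.105 -0.585  0.804  1.263]
 [ 0.994  0.047 -0.095 -0.117]
 [ 0.018  0.809  0.587  0.672]
 [ 0.     0.     0.     1.   ]]
top 465.33388966082975 465.33388966082975 253.93441765469709 185.32300098180306 [-0.14156952  0.          0.          0.          0.        ]
[[-0.004  0.992 -0.126  0.411]
 [-1.    -0.007 -0.022 -0.029]
 [-0.023  0.126  0.992  1.228]
 [ 0.     0.     0.     1.   ]]
```

View pics/top0.png

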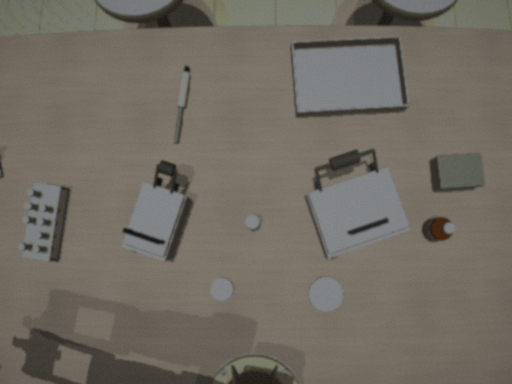

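View pics/scene0.png

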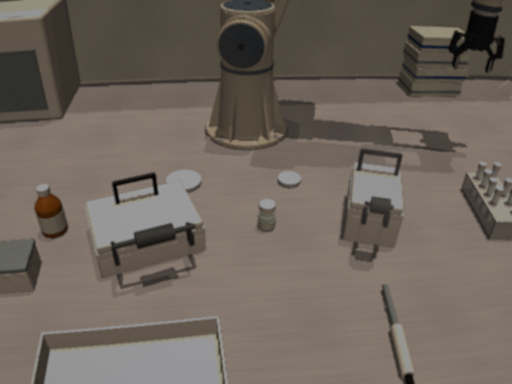

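The top view shows the dish warmer on the right (robot's −y), with its bar from about (349,233) to (388,221). The tube warmer is on the left, around (155,220). In the scene view the dish bar runs from about (114,183) to (157,176).

```bash
cat > h.py <<'E'
import cv2,numpy as np
from station import manip
def K(c): return np.array([[c['fx'],0,c['cx']],[0,c['fy'],c['cy']],[0,0,1.]])
def ext(n,c=None):
    c=c or manip.get_calibration(n)
    return np.array(c['extrinsics'])
def ray(n,px,z,E=None):
    c=manip.get_calibration(n);E=ext(n,c) if E is None else E
    u=cv2.undistortPoints(np.array(px,float).reshape(-1,1,2),K(c),np.array(c['dist']))[:,0]
    d=np.c_[u[:,0],-u[:,1],-np.ones(len(u))]@E[:3,:3].T
    return E[:3,3]+d*((z-E[2,3])/d[:,2])[:,None]
E
python3 - <<'E'
from h import *
im=cv2.imread('pics/top0.png')
def dark(im,r,t):
    x0,y0,x1,y1=r;g=im[y0:y1,x0:x1].max(2);m=(g<t).astype(np.uint8)
    n,l,s,c=cv2.connectedComponentsWithStats(m);k=1+s[1:,4].argmax()
    p=np.argwhere(l==k)[:,::-1]+[x0,y0];return p
p=dark(im,(342,212,396,240),75)
q=cv2.minAreaRect(p.astype(np.float32));print(q,len(p))
d=p-p.mean(0);v=np.linalg.svd(d,full_matrices=0)[2][0];t=d@v
e=[p.mean(0)+v*t.min(),p.mean(0)+v*t.max()]
w=ray('top',e,.133);print(w,np.linalg.norm(w[1]-w[0]),w.mean(0));
a=w[1]-w[0];print('bar yaw',np.degrees(np.arctan2(a[1],a[0])))
# lid corners at z=.083
w=ray('top',[(308,193),(388,170),(408,228),(330,253)],.083);print(w,np.linalg.norm(np.diff(w,axis=0),axis=1),w.mean(0))
print('roll',ray('top',[(331,164),(359,155)],.09))
# scene
print('scene bar',ray('scene',[(114,183),(157,176)],.133))
E
```

```text
((367.8000183105469, 226.4000244140625), (4.427188873291016, 41.109615325927734), 71.56504821777344) 171
[[ 0.46616967 -0.31953452  0.133     ]
 [ 0.43624854 -0.22571614  0.133     ]] 0.09847417000799084 [ 0.45120911 -0.27262533  0.133     ]
bar yaw 107.6888411130326
[[ 0.53668185 -0.13714137  0.083     ]
 [ 0.59304666 -0.33962664  0.083     ]
 [ 0.44745586 -0.38457664  0.083     ]
 [ 0.38871992 -0.18859869  0.083     ]] [0.21018391 0.15237186 0.20459048] [ 0.49147607 -0.26248583  0.083     ]
roll [[ 0.60786201 -0.19511178  0.09      ]
 [ 0.63022426 -0.26598953  0.09      ]]
scene bar [[ 0.46444716 -0.31491381  0.133     ]
 [ 0.44575217 -0.22743168  0.133     ]]
```

```bash
python3 - <<'E'
from h import *
from scipy.spatial.transform import Rotation as R
s=manip.sense();r=R.from_rotvec(s['orientation']);print(r.as_matrix().round(3))
y=np.radians(16.5);yt=np.array([np.cos(y),np.sin(y),0])
for sg in(1,-1):
    Y=sg*yt;Z=np.array([0,0,-1.]);M=np.c_[np.cross(Y,Z),Y,Z]
    d=(R.from_matrix(M)*r.inv()).as_rotvec();print(sg,d,d/2/np.pi)
print(np.round(manip.get_calibration('wrist')['tool_from_camera'],3))
E
```

```text
[[-0.973  0.229 -0.   ]
 [ 0.229  0.973 -0.001]
 [ 0.    -0.001 -1.   ]]
1 [ 9.96884083e-04 -9.42962937e-04 -1.05201314e+00] [ 1.58659030e-04 -1.50077213e-04 -1.67433091e-01]
-1 [1.08738487e-03 1.14956445e-03 2.08957901e+00] [1.73062677e-04 1.82958865e-04 3.32566828e-01]
[[-0.     0.96   0.28   0.073]
 [ 1.     0.     0.    -0.   ]
 [ 0.     0.28  -0.96  -0.142]
 [ 0.     0.     0.     1.   ]]
```

move_arm(
  increments=[0.4,-0.98,0.2,0,0,-0.06,0,0.4,-0.98,0.2,0,0,-0.06,0,0.4,-0.98,0.2,0,0,-0.06,0,0.4,-0.98,0.2,0,0,-0.06,0,0.4,-0.98,0.2,0,0,-0.06,0,0.4,-0.98,0.2,0,0,-0.06,0],
)

```text
clock: 0.85
eef_pos: [0.2637, 0.3118, 0.2919]
orientation: [0.945, 2.995, 0.001]
contact_force: [-0.6, 0.3, -0.5]
width: 0.0849
grip_force: 0.0
```

move_arm(
  increments=[0.4,-0.98,0,0,0,-0.06,0,0.4,-0.98,0,0,0,-0.06,0,0.4,-0.98,0,0,0,-0.06,0,0.4,-0.98,0,0,0,-0.06,0,0.4,-0.98,0,0,0,-0.06,0,0.4,-0.98,0,0,0,-0.06,0],
)

```text
clock: 1.6
eef_pos: [0.3842, 0.0174, 0.2911]
orientation: [1.493, 2.764, -0.001]
contact_force: [0.6, 0.6, -0.1]
width: 0.086
grip_force: 0.0
```

move_arm(
  increments=[0.2,-0.97,0,0,0,-0.047,0,0.2,-0.97,0,0,0,-0.047,0,0.2,-0.97,0,0,0,-0.047,0,0.2,-0.97,0,0,0,-0.047,0,0.2,-0.97,0,0,0,-0.047,0,0.2,-0.97,0,0,0,-0.047,0,0.2,-0.97,0,0,0,-0.047,0],
)

```text
clock: 2.48
eef_pos: [0.4432, -0.269, 0.2906]
orientation: [-1.874, -2.519, -0.001]
contact_force: [-0.1, 0.1, -0.4]
width: 0.0854
grip_force: 0.0
```

```bash
python3 - <<'E'
from h import *
s=manip.sense();print(s['clock'],s['eef_pos'],s['orientation'],s['qpos'])
cv2.imwrite('pics/w1.png',manip.camera('wrist')[:,:,::-1])
np.savez('w1.npz',p=s['eef_pos'],o=s['orientation'])
E
```

```text
2.475 [ 0.44320783 -0.26904816  0.29060876] [-1.87442275e+00 -2.51896791e+00 -8.28437885e-04] [-5.48930157e-01  1.31514467e-01  1.78801784e+00  7.26827719e-04
  1.22374765e+00 -8.40515452e-01]
```

View pics/w1.png

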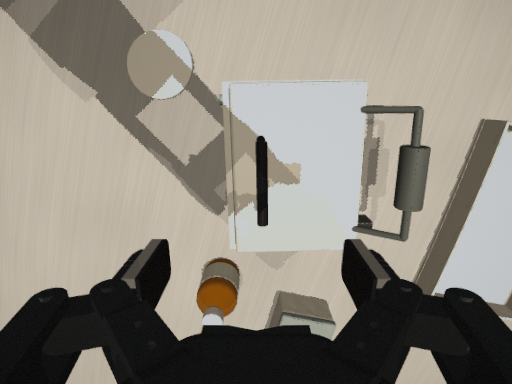

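Near view: the bar runs from about (262,137) to (263,226), almost vertical in the picture. The yaw is therefore close, and the counterweight is on the right, behind.

```bash
python3 - <<'E'
from h import *
from scipy.spatial.transform import Rotation as R
f=np.load('w1.npz');T=np.eye(4);T[:3,:3]=R.from_rotvec(f['o']).as_matrix();T[:3,3]=f['p']
c=manip.get_calibration('wrist');E=T@np.array(c['tool_from_camera'])
w=ray('wrist',[(261.5,137),(263.5,226)],.133,E);a=w[0]-w[1];print(w,np.linalg.norm(a),w.mean(0),np.degrees(np.arctan2(-a[0],a[1])))
l=ray('wrist',[(229,82),(367,81),(357,249),(236,250)],.083,E);print(l,np.linalg.norm(np.diff(l,axis=0),axis=1))
for i,j in((0,3),(1,2)):
  a=l[i]-l[j];print(np.degrees(np.arctan2(-a[0],a[1])))
print(T[:3,1],np.degrees(np.arctan2(*T[[1,0],1])))
E
```

```text
[[ 0.43561382 -0.22829201  0.133     ]
 [ 0.46603435 -0.32032085  0.133     ]] 0.09692633995471413 [ 0.45082409 -0.27430643  0.133     ] 18.291526797560916
[[ 0.3847814  -0.18415858  0.083     ]
 [ 0.53446536 -0.13686626  0.083     ]
 [ 0.60252097 -0.33652597  0.083     ]
 [ 0.44882375 -0.3833676   0.083     ]] [0.15697723 0.21093972 0.16067662]
17.82172607714148
18.822089557649736
[ 9.57860222e-01  2.87234077e-01 -6.16731141e-04] 16.692439788202716
```

move_arm(
  increments=[0.027,-0.013,-0.2,0,0,0.003,0,0.027,-0.013,-0.4,0,0,0.003,0,0.027,-0.013,-0.52,0,0,0.003,0,0.027,-0.013,-0.59,0,0,0.003,0,0.027,-0.013,-0.59,0,0,0.003,0],
)

```text
clock: 3.15
eef_pos: [0.4503, -0.2723, 0.1132]
orientation: [-1.848, -2.536, 0.0]
contact_force: [0.2, 0.1, 0.9]
width: 0.085
grip_force: 0.0
```

move_arm(
  increments=[0,0,0,0,0,0,0.5,0,0,0,0,0,0,0.8,0,0,0,0,0,0,1,0,0,0,0,0,0,1,0,0,0,0,0,0,1,0,0,0,0,0,0,1,0,0,0,0,0,0,1,0,0,0,0,0,0,1],
)

```text
clock: 4.15
eef_pos: [0.4514, -0.2746, 0.1148]
orientation: [1.852, 2.537, 0.0]
contact_force: [-0.8, 1.6, 5.9]
width: 0.01
grip_force: 58.4
```

```bash
python3 - <<'E'
from h import *
s=manip.sense();print({k:np.round(s[k],4) for k in s})
a=manip.camera('wrist');b=manip.camera('scene')
cv2.imwrite('pics/w2.png',np.hstack([a,b])[:,:,::-1][::1,::1][:, :].copy())
im=cv2.resize(np.hstack([a[:, 100:412],b[80:300,20:300].repeat(1,0) if 0 else cv2.resize(b[80:300,20:300],(488,384))]),(800,384));cv2.imwrite('pics/w2.png',im[:,:,::-1])
# arc in commanded units
y=np.radians(17.8);h=np.array([np.cos(y),np.sin(y)])
for t in np.arange(0,1.21,.1):
  p=np.radians(157.5)-t;dx=.152*np.cos(p)+.1404;dz=.152*np.sin(p)-.0582
  print(round(t,1),np.round(np.r_[h*dx,dz]/.3,3))
E
```

```text
{'clock': np.float64(4.15), 'qpos': array([-5.4950e-01,  3.5060e-01,  1.9404e+00,  2.0000e-04,  8.4990e-01,
       -8.5900e-01]), 'joint_vel': array([ 0.0005,  0.001 ,  0.0004, -0.0007,  0.0001,  0.0018]), 'effort': array([-4.94300e-01, -4.98104e+01, -2.55783e+01, -1.92200e-01,
       -4.25800e-01,  4.15000e-02]), 'eef_pos': array([ 0.4514, -0.2746,  0.1148]), 'orientation': array([1.8523e+00, 2.5367e+00, 3.0000e-04]), 'contact_force': array([-0.8272,  1.6075,  5.863 ]), 'wrist_torque': array([0.2212, 0.0594, 0.0257]), 'grip_force': np.float64(58.45), 'width': np.float64(0.01)}
0.0 [-0. -0. -0.]
0.1 [0.021 0.007 0.046]
0.2 [0.045 0.015 0.089]
0.3 [0.074 0.024 0.13 ]
0.4 [0.107 0.034 0.167]
0.5 [0.143 0.046 0.201]
0.6 [0.182 0.058 0.23 ]
0.7 [0.224 0.072 0.256]
0.8 [0.268 0.086 0.277]
0.9 [0.313 0.101 0.293]
1.0 [0.36  0.116 0.305]
1.1 [0.408 0.131 0.311]
1.2 [0.456 0.146 0.313]
```

View pics/w2.png

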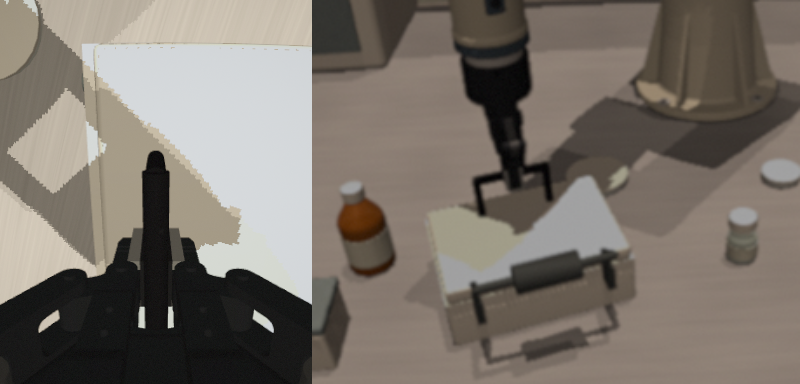

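The fingers hold the middle of the bar (10 mm opening, 58 N grip). Next I follow the arc.

move_arm(
  increments=[0.01,0.003,0.023,0,0,0,1,0.021,0.007,0.046,0,0,0,1,0.033,0.011,0.068,0,0,0,1,0.045,0.015,0.089,0,0,0,1,0.059,0.019,0.11,0,0,0,1,0.074,0.024,0.13,0,0,0,1,0.09,0.029,0.149,0,0,0,1,0.107,0.034,0.167,0,0,0,1,0.125,0.04,0.184,0,0,0,1,0.143,0.046,0.201,0,0,0,1,0.143,0.046,0.201,0,0,0,1],
)

```text
clock: 5.62
eef_pos: [0.4926, -0.2612, 0.176]
orientation: [-1.85, -2.537, 0.004]
contact_force: [-12.1, -5.0, 12.5]
width: 0.0097
grip_force: 58.9
```

move_arm(
  increments=[0.014,0.004,0.022,0,0,0,1,0.033,0.01,0.037,0,0,0,1,0.055,0.018,0.051,0,0,0,1,0.076,0.025,0.064,0,0,0,1,0.098,0.032,0.075,0,0,0,1,0.121,0.039,0.085,0,0,0,1,0.144,0.046,0.094,0,0,0,1,0.167,0.054,0.102,0,0,0,1,0.167,0.054,0.102,0,0,0,1],
)

```text
clock: 6.75
eef_pos: [0.5447, -0.2443, 0.2062]
orientation: [1.851, 2.537, -0.0]
contact_force: [-3.5, -2.0, 7.2]
width: 0.0096
grip_force: 62.0
```

move_arm(
  increments=[0.024,0.008,0.01,0,0,0,1,0.048,0.015,0.015,0,0,0,1,0.072,0.023,0.019,0,0,0,1,0.097,0.031,0.022,0,0,0,1,0.097,0.031,0.022,0,0,0,1],
)

```text
clock: 7.38
eef_pos: [0.5742, -0.2349, 0.2121]
orientation: [1.851, 2.537, 0.001]
contact_force: [-1.3, -0.7, 4.6]
width: 0.0096
grip_force: 62.7
```

```bash
python3 - <<'E'
from h import *
b=manip.camera('scene');cv2.imwrite('pics/s3.png',cv2.resize(b[20:300,0:320],(640,560))[:,:,::-1])
E
```

```text
(no output)
```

View pics/s3.png

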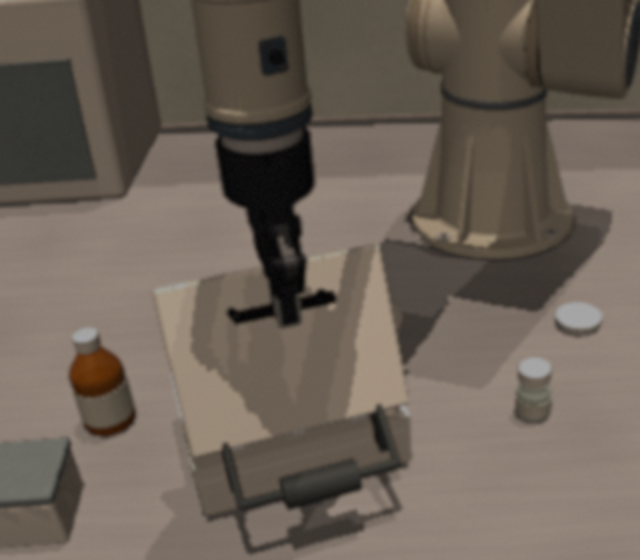

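The lid stands at about 1.1 rad with the bar still held, and there is room between finger and slab. I will open the fingers partly, let the lid settle, then go straight up.

move_arm(
  increments=[0,0,0,0,0,0,0.6,0,0,0,0,0,0,0.6,0,0,0,0,0,0,0.6,0,0,0,0,0,0,0.6,0.03,0.01,0,0,0,0,0.6,0.06,0.02,0.01,0,0,0,0.6,0.06,0.02,0.01,0,0,0,0.6],
)

```text
clock: 8.3
eef_pos: [0.5922, -0.2289, 0.2151]
orientation: [1.851, 2.537, 0.0]
contact_force: [0.3, -0.3, -0.3]
width: 0.034
grip_force: 0.0
```

move_arm(
  increments=[0,0,0.08,0,0,0,0.6,0,0,0.16,0,0,0,0.6,0,0,0.26,0,0,0,0.6,0,0,0.4,0,0,0,0.6,0,0,0.55,0,0,0,0.6,0,0,0.55,0,0,0,0.6],
)

```text
clock: 9.05
eef_pos: [0.5925, -0.2298, 0.3841]
orientation: [1.848, 2.532, 0.002]
contact_force: [0.2, -0.9, 0.7]
width: 0.0341
grip_force: 0.0
```

```bash
python3 - <<'E'
from h import *
b=manip.camera('scene');cv2.imwrite('pics/s4.png',b[:,:,::-1]);print(manip.sense()['contact_force'])
E
```

```text
[-0.72573787 -0.44088288 -0.71797541]
```

View pics/s4.png

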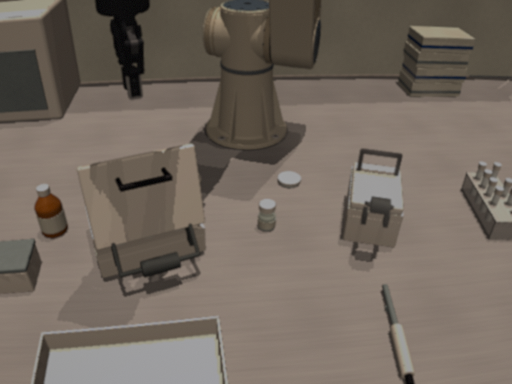

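The dish lid stands open by itself, with its bar at about (145,180). The gripper is well clear above it, and the tube lid at about (375,190) is still shut.

```bash
python3 -c "
from station import manip
print(manip.hand_in())"
```

```text
the job is handed in; nothing more can be done
None
```

The dish warmer's lid is resting open by itself with the gripper clear of it, the tube warmer's lid is still shut, and the job is handed in at about 9 s; no verdict was shown.

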